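# Draw out the slide board and hold it level

### The job

The rack of tubes standing in front of the low riser shelf is in the way: pick it up and set it down upright, not dropped, in the shallow spill tray, and let go of it. Then draw the slide board straight out of its place on top of the riser, towards where the rack stood, until the dark line engraved across it lies right over the riser's front edge, so that I can push the front four rows of slides up from below. The board is then past its balance point, so never let it tip, and finish while still holding it there, level and still, with everything else on the bench left where it was.

Things in the scene. Friction and masses are not known exactly. Their poses are not given: they have to be found in the camera images.
- riser: Fixed grey bench-top shelf on two steel side plates, 300 mm deep (its x) by 280 mm wide (its y), top surface 80 mm above the bench. Origin on the bench under its centre, z up. Its front, the open side over which the board is drawn, faces its -x.
- riser_edge (a point): Middle of the riser's top front edge (150 mm from the riser's origin along its -x, 80 mm up); axes as the riser's, -x points outward.
- slide_board: Loose aluminium slide carrier flat on the riser's top, 300 (its x) x 200 (its y) x 8 mm, 0.5 to 0.85 kg, balancing about 14 mm in front of its middle. Glass slides, fixed in it, fill the front four of seven rows. Origin: centre of the underside. Its front (-x) sticks out 15 to 40 mm past the riser's edge; up to 4 degrees askew. No guides. Dark line across its width 171 mm from the front.
- grip_rail (a point): Middle of the top edge of the board's grip rail, an upright bar along its front edge, 12 mm thick (board x), 120 mm long (board y), 24 mm above the board's upper face. Point at board x = -144, y = 0, z = 32 mm. Behind it 46 mm of flat bare board, then slides 1 mm high; free air in front.
- line_left (a point): Left (+y) end of the engraved line, on the board's upper face: board x = 21, y = 100, z = 8 mm.
- line_right (a point): Right (-y) end of the engraved line: board x = 21, y = -100, z = 8 mm.
- tube_rack: Loose rack standing in front of the riser: closed pink plastic block with holes, 156 (its x) x 60 (its y) x 62 mm high, 0.22 to 0.4 kg, with five white-capped tubes fixed in its two ends, up to 97 mm high; no tubes in the middle 100 mm. Flat sides to grip across the 60 mm. Origin: centre of the underside. Too tall for the board to pass over.
- spill_tray: Fixed shallow stainless steel tray, 260 mm (its x) by 160 mm (its y) outside, rim 20 mm high, walls and floor 4 mm thick, empty. Origin at the centre of its underside on the bench; inner floor 4 mm up.
- spare_rack: Bystander: an empty pink tube rack of the same kind at the back of the bench, 156 x 60 x 62 mm. Origin at the centre of the underside.
- dropper_a: Bystander: white dropper bottle, 32 mm across, 66 mm high, standing beside the way of the board near the riser's front. Origin at the centre of the underside.
- dropper_b: Bystander: second dropper bottle of the same kind. Origin at the centre of the underside.
- marker: Bystander: marker pen lying on the bench, 130 mm long, 16 mm high. Origin under its middle.
- slide_box: Bystander: closed slide box, 100 x 85 x 35 mm. Origin at the centre of the underside.
- tip_box: Bystander: closed pipette-tip box, 124 x 84 x 64 mm. Origin at the centre of the underside.
Things that resemble listed ones, but are neither listed nor needed, are in the scene too. What is shaped like the tube_rack but orange is not meant.

How it is judged:
By the outcome, as a careful person would: the job done as asked, in the order asked, and still so for the second after the job is handed in, while the arm keeps its last pose, push and grip.
It also fails if it takes over 53 s, if anything falls off the work surface, if the arm or the gripper's body presses on something with over 40 N, if the wrist force passes 120 N, or if a joint passes its speed limit or range.

### The arm

A 7-joint arm with a two-finger parallel gripper is mounted at the origin on the work surface. World frame = base frame: x ahead of the robot, y to its left, z up, the work surface at z = 0. Lengths are in m, angles in rad, forces in N, time in s.
With the tool pointing down it reaches from about 0.4 to 0.875 m from the base axis. Payload 19.3 kg.
Tool frame: the origin (TCP) lies on the centre line of the jaws, within the pads' length; the fingertips stand 22 mm ahead of it and the grasp point (between the pads) lies 3 mm ahead of it; z points along the fingers, y is the line along which they close (so a half turn about z gives the same grasp; the last joint's range is limited). The gripper opens to 85 mm and grips with 20 to 120 N. Pads are 22 mm wide; open, the fingers measure 114 mm over their backs; the gripper's body (76 mm by 85 mm) begins 54 mm behind the grasp point. The pads swing forward as they close: fully open they stand 13 mm farther back than shut.
Start: joints at [-1.225, 0.521, -0.036, 1.599, 0.021, 1.021, -0.113], TCP at [0.252, 0.572, 0.253] pointing down, gripper open.
Joint ranges: [-2.91, 2.91], [-0.3, 2.13], [-1.5, 1.42], [0.17, 2.43], [-1.26, 4.41], [0.16, 1.93], [-2.52, 2.52]. Speed limits (rad/s): [1.89, 1.89, 2.39, 2.39, 3.01, 3.01, 3.01].

### API

Orientations are given as [roll, pitch, yaw] about the fixed x, y, z axes, in that order (R = Rz(yaw) Ry(pitch) Rx(roll)).
In Python, from workcell import env gives the robot as it stands.
- The arm moves only by the shell command python3 -m creep 'ROWS' [FORCE]. ROWS is JSON, a list of rows, each a list of 5 numbers: the shift along the tool's x, y, z in m, then the turn about the tool's z in rad, then the finger opening in m, from 0 to 0.0854. In form: [[x, y, z, spin, grip], ...]. A call has 1 to 20 rows; each row is the pose to reach, as a shift and turn from the pose commanded when the call began, along the tool's axes at that moment; what a row does not reach only later rows make up. A row lasts 1/8 s, in which the tool goes at most 62.5 mm and 10.7 degrees, less where a joint would pass 70% of its speed; a pose out of reach is approached as far as the arm can. A call with a gripper value outside its range is refused whole. The fingers move at their own pace and stop on an object; FORCE is the grip in N (left out, the last holds). Time passes only in rows, so rows that repeat a pose let the fingers close. It gives the time, the measured TCP pose, the force, the opening and the grip force at its end, in the units of the state.
- env.sense(): the state, without advancing time (a new reading comes with each control period).
- env.grab_frame(name): name is "side" or "top"; returns the picture (420x560x3 uint8, blue, green, red); there is no depth.
- env.camera_params(name): a dict with "vfov" (degrees; the focal length in pixels is half the picture's height over the tangent of half this angle, whatever the lens; pixels are square), "cx", "cy" (the principal point, pixels), "T" (4x4, takes a point from camera to world coordinates). Camera axes: x right, y down, z forward; pixel columns grow to the right and rows downward; lengths in m; the calibration is good to about 2 mm. A picture is of the moment at which its call begins. camera_params takes no time and is no camera call.
- env.sign_off(): hands the job in; it is judged then, once.
The state is a dict: "time": time; "qpos": joint angles; "joint_velocities": joint speeds; "tau": joint torques, N m; "ee_pos": TCP position; "tool_rot": TCP orientation; "force": force on the tool from outside, world axes, zero at the start; "wrist_torque": the same for the moment, N m; "opening": finger opening in m; "grasp_force": force on a finger pad.
Only numpy, scipy, OpenCV 4.12 (cv2) and the standard library are available. Lean on these libraries where they do the work, as an engineer would, in place of code of your own. Each camera call takes 0.05 s, during which the arm holds its last target. There are 200 camera calls.

## Working session

There is one attempt and no reset: what is moved stays moved. The work goes in short steps, Python scripts to look and compute and a shell command to move; the robot and the scene stay as the last step left them, time stands still between calls to the robot, and variables do not carry over. Pictures are saved under pics/ and viewed, at most 10 in all, crops included, and the job is handed in when it is done.

```bash
mkdir -p pics; ls; python3 - <<'E'
from workcell import env
import cv2,numpy as np
for n in("top","side"):
    cv2.imwrite(f"pics/{n}0.png",env.grab_frame(n)); p=env.camera_params(n); print(n,p["vfov"],p["cx"],p["cy"],np.round(p["T"],4).tolist(), [k for k in p])
s=env.sense(); print({k:np.round(v,3).tolist() for k,v in s.items()})
E
```

```text
pics
top 51.83396024454678 286.2305157157168 209.54518317503792 [[-0.0039, -0.9925, 0.1222, 0.3258], [-0.9999, 0.0055, 0.0131, -0.0347], [-0.0136, -0.1222, -0.9924, 1.3407], [0.0, 0.0, 0.0, 1.0]] ['vfov', 'cx', 'cy', 'T']
side 51.19427884883279 276.9287580179978 210.92001756018013 [[0.8814, -0.2914, 0.3718, 0.0902], [-0.4722, -0.5649, 0.6767, -0.6959], [0.0128, -0.772, -0.6356, 0.7339], [0.0, 0.0, 0.0, 1.0]] ['vfov', 'cx', 'cy', 'T']
{'time': 0.1, 'qpos': [-1.225, 0.522, -0.036, 1.6, 0.021, 1.021, -0.113], 'joint_velocities': [0.0, -0.0, -0.0, -0.003, 0.002, 0.0, -0.002], 'tau': [0.004, -92.849, 1.984, -37.053, 0.018, 0.005, -0.0], 'ee_pos': [0.252, 0.571, 0.253], 'tool_rot': [-3.141, 0.0, 2.726], 'force': [1.361, 0.062, -0.23], 'wrist_torque': [-0.017, -0.018, -0.005], 'grasp_force': 0.0, 'opening': 0.086}
```

View pics/top0.png

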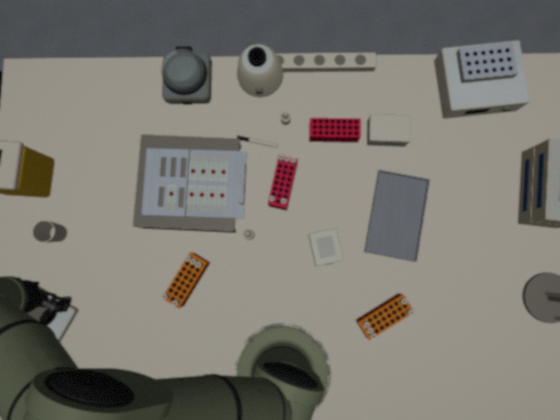

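View pics/side0.png

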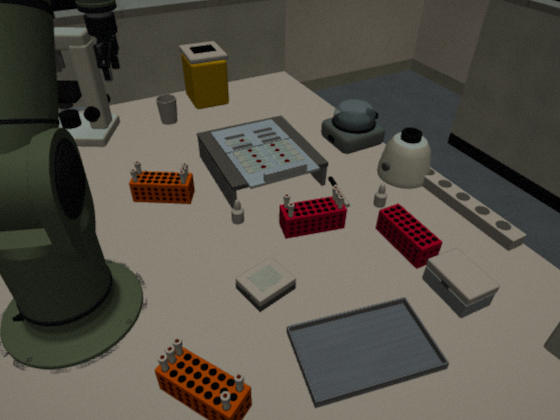

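Candidates for the tube rack (top picture):
- (283,182): pink, with white caps at both ends, in front of the riser. This is the one.
- (335,129): pink, no tubes, which makes it the spare rack.
- (186,280) and (385,316): orange, so not meant.

The riser is at (190,183), with its front facing image right (-y world). The tray is at (397,215).

```bash
cat > h.py <<'E'
import cv2,numpy as np
from workcell import env
def cam(n):
    p=env.camera_params(n); f=210/np.tan(np.radians(p["vfov"])/2); return f,p["cx"],p["cy"],np.array(p["T"])
def pt(n,uv,z):
    f,cx,cy,T=cam(n); uv=np.atleast_2d(uv).astype(float)
    d=np.c_[(uv[:,0]-cx)/f,(uv[:,1]-cy)/f,np.ones(len(uv))]@T[:3,:3].T
    o=T[:3,3]; return o+d*((z-o[2])/d[:,2])[:,None]
def pix(n,P):
    f,cx,cy,T=cam(n); q=(np.atleast_2d(P)-T[:3,3])@T[:3,:3]; return q[:,:2]/q[:,2:]*f+[cx,cy]
E
python3 - <<'E'
import cv2
t=cv2.imread("pics/top0.png");s=cv2.imread("pics/side0.png")
g=lambda a:cv2.convertScaleAbs(a,alpha=1.5,beta=15)
cv2.imwrite("pics/tc.png",g(cv2.resize(t[115:245,120:310],None,fx=4,fy=4,interpolation=cv2.INTER_CUBIC)))
cv2.imwrite("pics/sc.png",g(cv2.resize(s[105:255,180:380],None,fx=4,fy=4,interpolation=cv2.INTER_CUBIC)))
E
```

```text
(no output)
```

View pics/tc.png

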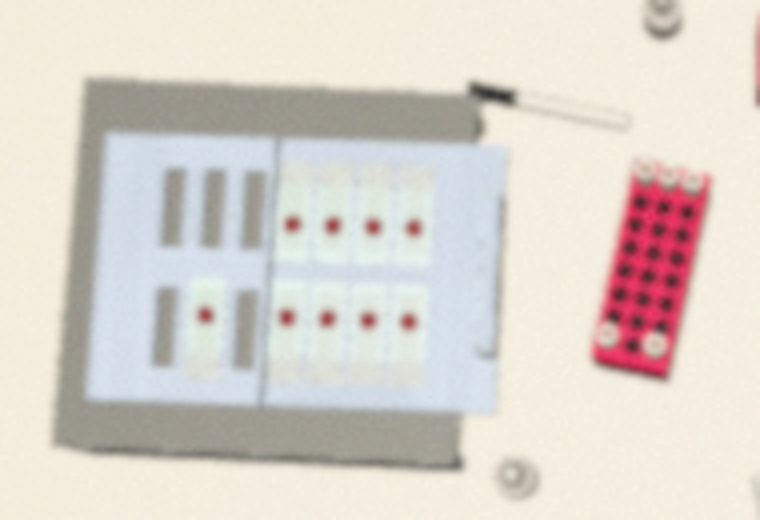

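View pics/sc.png

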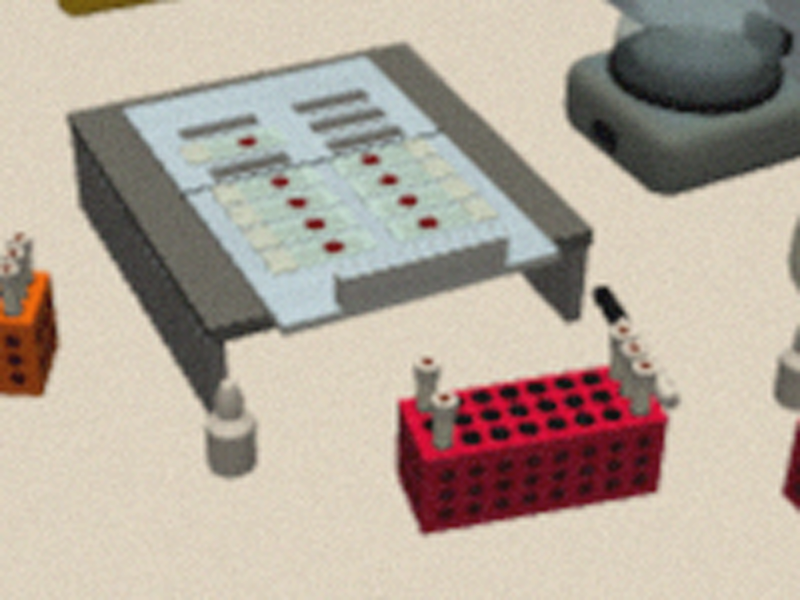

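Both crops confirm the choice: a pink block with 5 white-capped tubes, at top-crop (650,270) and side-crop (535,440). The board, its line and the riser corners are clear in both views. Next I'll turn the corners into world points and check them against the known dimensions.

```bash
cat > m.py <<'E'
from h import *
np.set_printoptions(precision=4,suppress=True)
T=lambda L:np.array(L)/4+[120,115]-.375
S=lambda L:np.array(L)/4+[180,105]-.375
def show(n,P):
    print(n,P[:,:2].tolist() if 0 else np.round(P[:,:2],4).tolist(),"len",np.round([np.linalg.norm(P[i]-P[i-1]) for i in range(len(P))],4))
show("riser top",pt("top",T([(87,79),(482,94),(462,466),(54,445)]),.08))
show("riser side",pt("side",S([(405,43),(592,237),(212,333),(70,117)]),.08))
show("board top",pt("top",T([(105,132),(508,148),(497,411),(87,402)]),.088))
show("board side",pt("side",S([(368,57),(557,257),(285,330),(123,105)]),.088))
show("line top",pt("top",T([(278,138),(262,405)]),.088))
show("line side",pt("side",S([(438,132),(185,190)]),.088))
show("rack side",pt("side",S([(400,402),(428,450),(663,412)]),.062))
show("rackbot side",pt("side",S([(425,532),(657,490)]),.0))
show("rail side top",pt("side",S([(335,280),(507,237)]),.112))
for n in("top","side"):
    im=env.grab_frame(n); h=cv2.cvtColor(im,cv2.COLOR_BGR2HSV)
    m=cv2.inRange(h,(165,120,60),(180,255,255))|cv2.inRange(h,(0,120,60),(2,255,255))
    m=cv2.morphologyEx(m,cv2.MORPH_CLOSE,np.ones((7,7)))
    for c in cv2.findContours(m,0,1)[0]:
        if cv2.contourArea(c)>300:
            if n=="top":
                r=cv2.minAreaRect(c); show("pink top",pt(n,cv2.boxPoints(r),.062))
            else: print("pink side",cv2.approxPolyDP(c,4,True)[:,0].tolist())
    if n=="top":
        g=cv2.GaussianBlur(im,(3,3),0); h=cv2.cvtColor(g,cv2.COLOR_BGR2HSV)
        m=cv2.inRange(h,(90,20,40),(130,255,160)); m[:,:350]=0; m[:160]=0;m[270:]=0
        m=cv2.morphologyEx(m,cv2.MORPH_CLOSE,np.ones((5,5)))
        c=max(cv2.findContours(m,0,1)[0],key=cv2.contourArea); r=cv2.minAreaRect(c); print("tray",r); P=pt(n,cv2.boxPoints(r),.02); show("tray",P); print(P.mean(0))
show("tray side",pt("side",[(288,334),(404,300),(445,361),(318,398)],.02))
E
python3 m.py
```

```text
riser top [[0.7121, 0.4182], [0.6981, 0.1196], [0.4183, 0.1317], [0.4352, 0.4322]] len [0.2772 0.2989 0.2801 0.3011]
riser side [[0.7106, 0.4176], [0.6893, 0.114], [0.417, 0.1311], [0.432, 0.4264]] len [0.2787 0.3044 0.2728 0.2957]
board top [[0.6688, 0.4003], [0.6543, 0.0989], [0.4578, 0.1055], [0.466, 0.4062]] len [0.2029 0.3018 0.1966 0.3009]
board side [[0.6661, 0.3965], [0.6482, 0.0946], [0.4544, 0.1032], [0.469, 0.4118]] len [0.1978 0.3025 0.194  0.3089]
line top [[0.6632, 0.2706], [0.4631, 0.2776]] len [0.2002 0.2002]
line side [[0.6581, 0.2715], [0.4633, 0.2817]] len [0.1951 0.1951]
rack side [[0.4997, 0.0361], [0.4927, -0.0115], [0.6378, -0.046]] len [0.1607 0.0481 0.1491]
rackbot side [[0.4903, -0.0155], [0.6395, -0.049]] len [0.1529 0.1529]
rail side top [[0.491, 0.1065], [0.6111, 0.0993]] len [0.1204 0.1204]
pink top [[0.4976, 0.0378], [0.6407, 0.0064], [0.6276, -0.0493], [0.485, -0.0172]] len [0.0564 0.1465 0.0572 0.1462]
pink top [[0.7651, -0.0917], [0.7638, -0.2413], [0.6947, -0.2396], [0.6959, -0.091]] len [0.0692 0.1496 0.0691 0.1486]
tray ((396.61407470703125, 215.5201416015625), (47.8488883972168, 78.43511199951172), 10.007980346679688)
tray [[0.3634, -0.2599], [0.6019, -0.3084], [0.5748, -0.4528], [0.3378, -0.4014]] len [0.1439 0.2434 0.1469 0.2425]
[ 0.4695 -0.3556  0.02  ]
pink side [[381, 209], [378, 217], [385, 216], [420, 248], [420, 261], [413, 265], [421, 266], [426, 257], [437, 254], [441, 241], [399, 204]]
pink side [[346, 209], [332, 197], [296, 202], [293, 208], [283, 204], [280, 225], [285, 237], [340, 228]]
tray side [[0.3518, -0.2718], [0.6044, -0.3112], [0.5768, -0.4548], [0.3346, -0.4061]] len [0.1353 0.2556 0.1462 0.247 ]
```

Both views agree with the known dimensions to a few mm, so lens distortion isn't a concern.

| Item | Position (m) | Yaw |
|---|---|---|
| Rack | about (0.568, -0.003) | about -12.5° |
| Tray | about (0.468, -0.358) | about -11.5° |

The riser is at about -2.9° and the board at about -2.1°, with roughly 149 mm to draw. The first move goes above the rack: tool shift (-0.521, -0.398), spin -0.197.

```bash
cat >> h.py <<'E'
def shift(x,y,z,yawdeg):
    from scipy.spatial.transform import Rotation as Ro
    s=env.sense(); R=Ro.from_euler("xyz",s["tool_rot"]).as_matrix()
    d=R.T@(np.array([x,y,z])-s["ee_pos"]); dy=(np.radians(yawdeg)-s["tool_rot"][2]+np.pi)%(2*np.pi)-np.pi
    print("shift",np.round(d,4),"spin",round(-dy,4),"t",s["time"])
E
python3 -m creep '[[-0.02,-0.015,0,0,0.0854],[-0.06,-0.045,0,-0.02,0.0854],[-0.1,-0.08,0,-0.04,0.0854],[-0.15,-0.115,0,-0.06,0.0854],[-0.2,-0.15,0,-0.08,0.0854],[-0.25,-0.19,0,-0.1,0.0854],[-0.3,-0.23,0,-0.12,0.0854],[-0.35,-0.265,0,-0.14,0.0854],[-0.4,-0.305,0,-0.16,0.0854],[-0.44,-0.335,0,-0.17,0.0854],[-0.48,-0.365,0.02,-0.18,0.0854],[-0.505,-0.385,0.04,-0.19,0.0854],[-0.518,-0.396,0.06,-0.197,0.0854],[-0.521,-0.398,0.08,-0.197,0.0854],[-0.521,-0.398,0.09,-0.197,0.0854],[-0.521,-0.398,0.09,-0.197,0.0854]]' 60
python3 - <<'E'
from h import *
shift(.568,-.003,.048,167.5)
for n in("top","side"):
    cv2.imwrite(f"pics/{n}1.png",env.grab_frame(n))
s=cv2.imread("pics/side1.png"); cv2.imwrite("pics/s1c.png",cv2.convertScaleAbs(cv2.resize(s[100:260,220:400],None,fx=3.5,fy=3.5),alpha=1.5))
E
```

```text
time: 2.2
ee_pos: [0.568, -0.0025, 0.163]
tool_rot: [-3.141, -0.001, 2.923]
force: [-0.3, 0.7, 0.3]
opening: 0.0854
grasp_force: 0.0
shift [-0.0003 -0.0005  0.115 ] spin -0.0003 t 2.2
```

View pics/s1c.png

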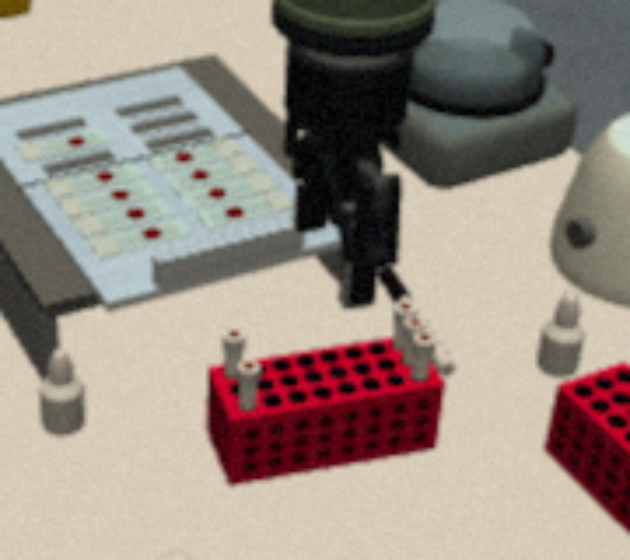

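The open fingers hang over the rack at crop (350,240), lined up across its 60 mm width. Going down and closing.

```bash
python3 -m creep '[[0,0,0.02,0,0.0854],[0,0,0.045,0,0.0854],[0,0,0.07,0,0.0854],[0,0,0.09,0,0.0854],[0,0,0.105,0,0.0854],[0,0,0.115,0,0.0854],[0,0,0.115,0,0.0854],[0,0,0.115,0,0.07],[0,0,0.115,0,0.06],[0,0,0.115,0,0.05],[0,0,0.115,0,0.05],[0,0,0.115,0,0.05],[0,0,0.115,0,0.05],[0,0,0.115,0,0.05]]' 60
```

```text
time: 4.05
ee_pos: [0.5686, -0.0028, 0.0491]
tool_rot: [3.141, 0.001, 2.923]
force: [-2.4, -0.2, 8.3]
opening: 0.0592
grasp_force: 65.1
```

```bash
python3 -m creep '[[0,0,-0.005,0,0.05],[0,0,-0.015,0,0.05],[0,0,-0.03,0,0.05],[0,0,-0.05,0,0.05],[0,0,-0.07,0,0.05],[0,0,-0.085,0,0.05],[0,0,-0.095,0,0.05],[0,0,-0.1,0,0.05],[0,0,-0.1,0,0.05]]'
python3 - <<'E'
from h import *
shift(.468,-.358,.149,168.2)
E
```

```text
time: 5.18
ee_pos: [0.5682, -0.0028, 0.1483]
tool_rot: [-3.142, -0.0, 2.923]
force: [-0.7, 0.3, -2.9]
opening: 0.0594
grasp_force: 65.1
shift [ 0.0208 -0.3685 -0.0007] spin -0.0128 t 5.175
```

```bash
python3 -m creep '[[0,-0.01,0,0,0.05],[0.002,-0.03,0,0,0.05],[0.004,-0.06,0,0,0.05],[0.006,-0.095,0,-0.005,0.05],[0.008,-0.13,0,-0.005,0.05],[0.01,-0.165,0,-0.01,0.05],[0.012,-0.2,0,-0.01,0.05],[0.014,-0.235,0,-0.01,0.05],[0.016,-0.27,0,-0.013,0.05],[0.018,-0.3,0,-0.013,0.05],[0.02,-0.325,0,-0.013,0.05],[0.021,-0.345,0,-0.013,0.05],[0.021,-0.36,0,-0.013,0.05],[0.021,-0.368,0,-0.013,0.05],[0.021,-0.369,0,-0.013,0.05],[0.021,-0.369,0,-0.013,0.05],[0.021,-0.369,0,-0.013,0.05]]'
python3 - <<'E'
from h import *
cv2.imwrite("pics/s2.png",env.grab_frame("side"))
shift(.468,-.358,.053,168.2)
E
```

```text
time: 7.3
ee_pos: [0.468, -0.3578, 0.1483]
tool_rot: [3.141, 0.0, 2.937]
force: [-0.7, 0.1, -2.1]
opening: 0.0592
grasp_force: 65.1
shift [-0.0001 -0.0001  0.0953] spin 0.0009 t 7.35
```

View pics/s2.png

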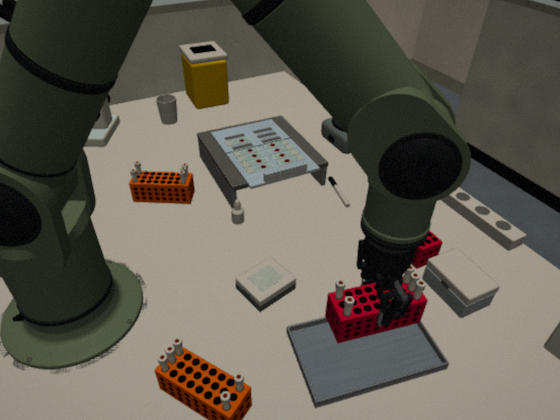

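The rack hangs level and upright over the tray, at about (375,310), while the tray spans (288..445, 300..398). Lowering it.

```bash
python3 -m creep '[[0,0,0.015,0,0.05],[0,0,0.035,0,0.05],[0,0,0.055,0,0.05],[0,0,0.07,0,0.05],[0,0,0.08,0,0.05],[0,0,0.087,0,0.05],[0,0,0.09,0,0.05],[0,0,0.091,0,0.05],[0,0,0.092,0,0.05],[0,0,0.093,0,0.05],[0,0,0.094,0,0.05],[0,0,0.094,0,0.05]]'
```

```text
time: 8.85
ee_pos: [0.4677, -0.3585, 0.0543]
tool_rot: [-3.142, -0.0, 2.936]
force: [0.2, 0.7, -2.2]
opening: 0.059
grasp_force: 65.1
```

```bash
python3 -m creep '[[0,0,0.0005,0,0.05],[0,0,0.001,0,0.05],[0,0,0.0015,0,0.05],[0,0,0.0015,0,0.05]]'
```

```text
time: 9.35
ee_pos: [0.4677, -0.3585, 0.0532]
tool_rot: [-3.142, 0.0, 2.936]
force: [-1.6, 2.2, 5.4]
opening: 0.0594
grasp_force: 66.1
```

Contact at +5 N. Opening and retreating.

```bash
python3 -m creep '[[0,0,0,0,0.063],[0,0,0,0,0.07],[0,0,0,0,0.08],[0,0,0,0,0.0854],[0,0,0,0,0.0854],[0,0,0,0,0.0854],[0,0,-0.015,0,0.0854],[0,0,-0.035,0,0.0854],[0,0,-0.06,0,0.0854],[0,0,-0.085,0,0.0854],[0,0,-0.11,0,0.0854],[0,0,-0.13,0,0.0854],[0,0,-0.14,0,0.0854],[0,0,-0.14,0,0.0854]]'
python3 - <<'E'
from h import *
shift(.552,.106,.193,177.8)
E
```

```text
time: 11.1
ee_pos: [0.4679, -0.3586, 0.1938]
tool_rot: [-3.141, 0.001, 2.936]
force: [-1.1, -0.3, -0.2]
opening: 0.0853
grasp_force: 0.0
shift [0.0126 0.472  0.0005] spin -0.1675 t 11.1
```

```bash
python3 -m creep '[[0,0.012,0,0,0.04],[0,0.04,0,-0.01,0.03],[0.001,0.075,0,-0.02,0.03],[0.002,0.115,0,-0.04,0.03],[0.003,0.155,0,-0.05,0.03],[0.004,0.195,0,-0.07,0.03],[0.005,0.235,0,-0.08,0.03],[0.006,0.275,0,-0.1,0.03],[0.007,0.315,0,-0.11,0.03],[0.008,0.355,0,-0.13,0.03],[0.009,0.39,0,-0.14,0.03],[0.01,0.42,0,-0.15,0.03],[0.011,0.445,0,-0.16,0.03],[0.011,0.463,0.01,-0.167,0.03],[0.011,0.472,0.02,-0.167,0.03],[0.011,0.474,0.03,-0.167,0.03],[0.011,0.474,0.035,-0.167,0.03],[0.011,0.474,0.035,-0.167,0.03]]' 40
python3 - <<'E'
from h import *
t=env.grab_frame("top");s=env.grab_frame("side")
a=cv2.resize(s[110:230,200:350],None,fx=4,fy=4); cv2.imwrite("pics/s3.png",cv2.convertScaleAbs(a,alpha=1.5))
cv2.imwrite("pics/t3.png",cv2.convertScaleAbs(cv2.resize(t[120:270,220:440],None,fx=3.6,fy=3.6),alpha=1.5))
shift(.554,.108,.116,177.8)
E
```

```text
time: 13.35
ee_pos: [0.5536, 0.107, 0.1574]
tool_rot: [-3.141, -0.001, 3.102]
force: [0.7, -0.3, -0.4]
opening: 0.0302
grasp_force: 0.0
shift [-0.      0.0008  0.042 ] spin -0.0013 t 13.45
```

View pics/s3.png

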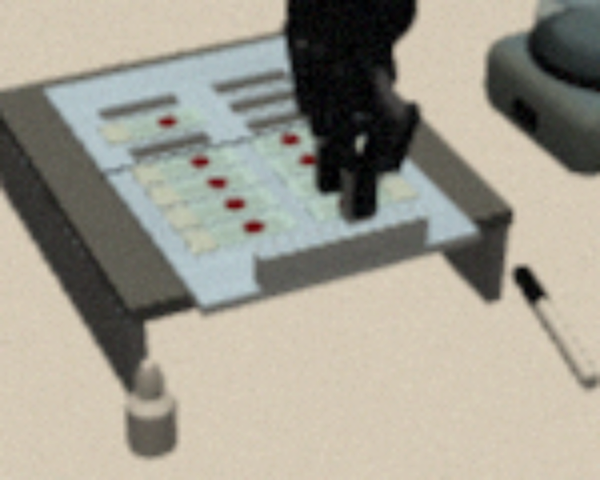

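The fingers sit above the rail's middle: front fingertip at crop (357,218), rail top edge from (257,262) to (427,220). I'll check the tip height and the rail position numerically before going down.

```bash
python3 - <<'E'
from h import *
f=lambda P:np.round((pix("side",P)-[200,110])*4,0).tolist()
for z in(.125,.135,.145): print(z,f([[.5647,.107-.015,z],[.5426,.107-.015,z],[.5647,.08,z],[.5426,.08,z]]))
# rail top-front edge & board front, predicted with front y .102 / .105
for y in(.099,.102,.105): print(y,f([[.494,y+.002,.112],[.614,y-.002,.112],[.494,y+.014,.112],[.614,y+.010,.112]]))
E
```

```text
0.125 [[369.0, 222.0], [338.0, 231.0], [379.0, 232.0], [348.0, 241.0]]
0.135 [[370.0, 209.0], [339.0, 218.0], [379.0, 218.0], [348.0, 228.0]]
0.145 [[370.0, 195.0], [339.0, 204.0], [380.0, 205.0], [348.0, 214.0]]
0.099 [[262.0, 262.0], [431.0, 216.0], [253.0, 252.0], [421.0, 207.0]]
0.102 [[260.0, 259.0], [429.0, 214.0], [251.0, 250.0], [419.0, 205.0]]
0.105 [[257.0, 257.0], [426.0, 212.0], [249.0, 247.0], [417.0, 202.0]]
```

Tip height matches nominal, and the rail centre comes out at y≈0.107. Descending and closing.

```bash
python3 -m creep '[[0,0,0.01,0,0.03],[0,0,0.02,0,0.03],[0,0,0.03,0,0.03],[0,0,0.036,0,0.03],[0,0,0.04,0,0.03],[0,0,0.041,0,0.03],[0,0,0.041,0,0.03]]' 40
```

```text
time: 14.32
ee_pos: [0.5539, 0.1078, 0.117]
tool_rot: [3.142, 0.0, 3.103]
force: [-0.4, -0.3, -0.9]
opening: 0.0301
grasp_force: 0.0
```

```bash
python3 -m creep '[[0,0,0,0,0.022],[0,0,0,0,0.018],[0,0,0,0,0.015],[0,0,0,0,0.012],[0,0,0,0,0.008],[0,0,0,0,0.005],[0,0,0,0,0.005],[0,0,0,0,0.005]]' 80
```

```text
time: 15.32
ee_pos: [0.5541, 0.1085, 0.1174]
tool_rot: [3.141, 0.001, 3.103]
force: [-1.5, 5.8, 9.5]
opening: 0.0102
grasp_force: 78.6
```

```bash
python3 -m creep '[[0,0,-0.0005,0,0.005],[0,0,-0.001,0,0.005],[0,0,-0.001,0,0.005],[0,0,-0.001,0,0.005]]'
python3 - <<'E'
from h import *
t=env.grab_frame("top"); cv2.imwrite("pics/t4.png",t)
print(env.sense()["force"],env.sense()["wrist_torque"])
# direction of riser x in tool axes
a=np.radians(-2.9+90); yaw=env.sense()["tool_rot"][2]; d=np.array([-np.cos(a),-np.sin(a)])
print("unit pull in tool",d@[np.cos(yaw),np.sin(yaw)],d@[np.sin(yaw),-np.cos(yaw)])
E
```

```text
time: 15.82
ee_pos: [0.5536, 0.1075, 0.1176]
tool_rot: [-3.141, -0.001, 3.103]
force: [0.3, 0.2, -4.2]
opening: 0.0101
grasp_force: 78.1
[ 0.0690214   0.30358358 -4.15258488] [-0.03824714 -0.00530121  0.01361934]
unit pull in tool 0.011599772462791428 -0.9999327203761319
```

Slightly over-lifted at -4.2 N, so I'll come back down 0.6 mm and pull slowly, checking halfway.

```bash
python3 -m creep '[[0,0,0.0003,0,0.005],[0,0,0.0006,0,0.005],[0,-0.002,0.0006,0,0.005],[0,-0.006,0.0006,0,0.005],[0,-0.011,0.0006,0,0.005],[0,-0.017,0.0006,0,0.005],[0,-0.023,0.0006,0,0.005],[0.0003,-0.029,0.0006,0,0.005],[0.0004,-0.035,0.0006,0,0.005],[0.0005,-0.041,0.0006,0,0.005],[0.0005,-0.047,0.0006,0,0.005],[0.0006,-0.053,0.0006,0,0.005],[0.0006,-0.059,0.0006,0,0.005],[0.0007,-0.065,0.0006,0,0.005],[0.0008,-0.071,0.0006,0,0.005],[0.0009,-0.076,0.0006,0,0.005],[0.001,-0.079,0.0006,0,0.005],[0.001,-0.08,0.0006,0,0.005],[0.001,-0.08,0.0006,0,0.005]]'
```

```text
time: 18.25
ee_pos: [0.5496, 0.0277, 0.1172]
tool_rot: [-3.141, -0.0, 3.103]
force: [0.9, 1.7, 2.4]
opening: 0.0098
grasp_force: 79.0
```

```bash
python3 -m creep '[[0,-0.002,-0.0002,0,0.005],[0,-0.006,-0.0003,0,0.005],[0,-0.011,-0.0004,0,0.005],[0,-0.017,-0.0004,0,0.005],[0,-0.023,-0.0004,0,0.005],[0.0003,-0.029,-0.0004,0,0.005],[0.0004,-0.035,-0.0004,0,0.005],[0.0005,-0.041,-0.0004,0,0.005],[0.0005,-0.047,-0.0004,0,0.005],[0.0006,-0.052,-0.0004,0,0.005],[0.0006,-0.054,-0.0004,0,0.005],[0.0006,-0.055,-0.0004,0,0.005],[0.0006,-0.055,-0.0004,0,0.005]]'
python3 - <<'E'
from h import *
t=env.grab_frame("top");s=env.grab_frame("side");cv2.imwrite("pics/t5r.png",t);cv2.imwrite("pics/s5r.png",s)
a=cv2.resize(t[115:245,130:310],None,fx=4,fy=4,interpolation=cv2.INTER_CUBIC);cv2.imwrite("pics/t5.png",cv2.convertScaleAbs(a,alpha=1.5,beta=10))
a=cv2.resize(s[105:255,180:380],None,fx=4,fy=4,interpolation=cv2.INTER_CUBIC);cv2.imwrite("pics/s5.png",cv2.convertScaleAbs(a,alpha=1.5,beta=10))
E
```

```text
time: 19.88
ee_pos: [0.547, -0.0271, 0.1176]
tool_rot: [-3.141, -0.0, 3.103]
force: [0.2, -0.7, -4.2]
opening: 0.0097
grasp_force: 78.2
```

View pics/t5.png

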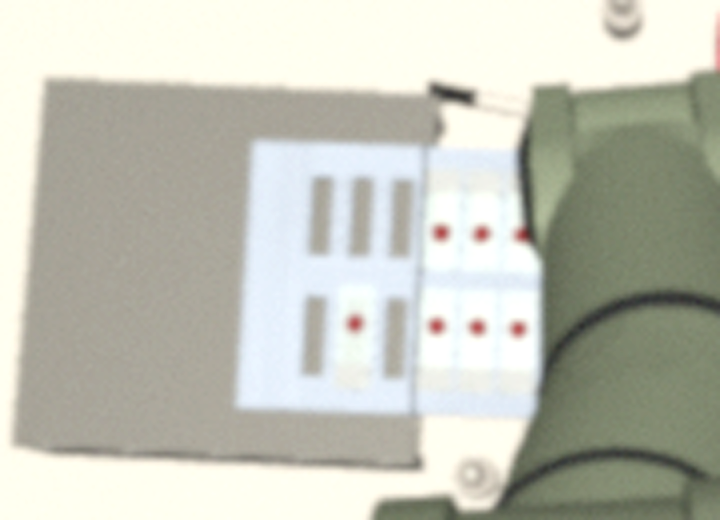

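View pics/s5.png

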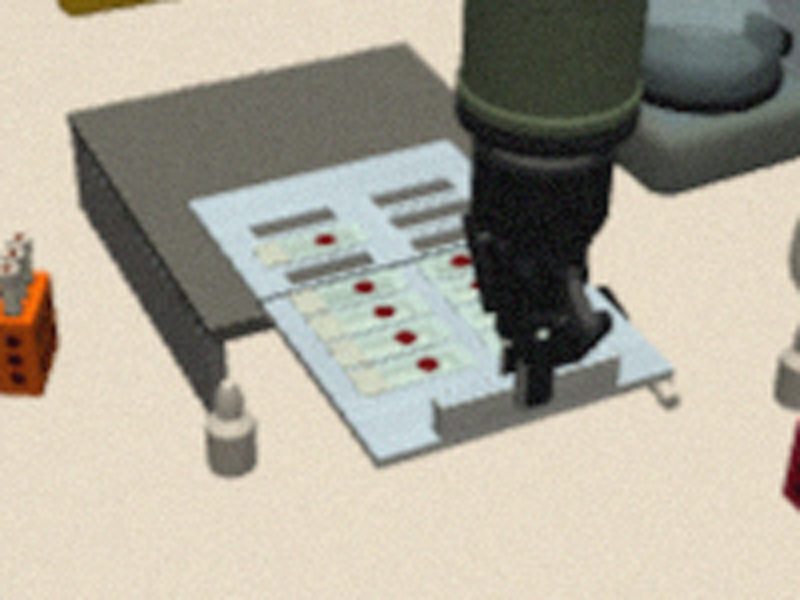

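The top view shows the line at crop x≈413–427, just behind the riser edge at x≈420–440. The board lies flat with all slides in place, and the side view agrees. I'll measure the gap at subpixel level.

```bash
cat > gap.py <<'E'
from h import *
import sys
np.set_printoptions(precision=4,suppress=True)
U=4
def prof(im,rows,lo,hi):
    x=np.arange(lo,hi,.1); return x,{r:np.interp(x,np.arange(im.shape[1]),im[r]) for r in rows}
def edges(im,rows,lo,hi):   # dark->bright crossing at half level
    P=[]
    for r in rows:
        x,p=prof(im,[r],lo,hi); p=p[r]; m=(np.median(p[:25])+np.median(p[-25:]))/2
        i=np.where((p[:-1]<m)&(p[1:]>=m))[0]
        if len(i): P.append((x[i[-1]],r))
    return np.array(P)
def dips(im,rows,f,w):
    P=[]
    for r in rows:
        c=f(r); x,p=prof(im,[r],c-w,c+w); p=p[r]; b=np.median(p); q=np.clip(b-p-4,0,None)
        if q.sum()>0: P.append(((x*q).sum()/q.sum(),r))
    return np.array(P)
def fit(P):
    a=P[:,0]*0+1
    for _ in range(5):
        k=np.polyfit(P[:,1],P[:,0],1); e=P[:,0]-np.polyval(k,P[:,1]); P=P[abs(e)<max(2*np.std(e),.003)] if len(P)>8 else P
    return k,e.std(),len(P)
E
python3 - <<'E'
from gap import *
for nm in("pics/t4.png","pics/t5r.png"):
    g=cv2.imread(nm).astype(float)[...,2]
    E1=edges(g,range(140,150),228,250); E2=edges(g,range(220,230),226,246)
    print(nm,"edge px",E1[:,0],E2[:,0])
    W=pt("top",np.r_[E1,E2],.08); print("y of edge",W[:,1])
g=cv2.imread("pics/t5r.png").astype(float)[...,1]
# line from (426,150)->(413,408) in the 4x crop at (130,115)
f=lambda r:130+(426-13*((r-115)*4-150)/258)/4
D=dips(g,list(range(153,158))+list(range(184,188))+list(range(213,217)),f,3); print("line px",D)
W=pt("top",D,.088); k,e,n=fit(W[:,1::-1] if 0 else W[:,[1,0]]); print("line fit y=kx+c",k,e,n,"at .42,.56,.70",np.polyval(k,[.42,.56,.70]))
E
```

```text
pics/t4.png edge px [236.9 238.  238.6] [240.  235.2 234.6 234.9 237.  239.9 245.8]
y of edge [0.129  0.1257 0.1239 0.1177 0.1317 0.1335 0.1326 0.1264 0.1178 0.1005]
pics/t5r.png edge px [248.4 247.8 239.4 239.9 240.4 240.7 241.  240.9 240.7 239.9] [234.9 234.8 234.9 234.8 234.6 234.6 234.6 234.5 234.9 235.3]
y of edge [0.0947 0.0964 0.1217 0.1201 0.1186 0.1177 0.1167 0.117  0.1176 0.12
 0.1327 0.1329 0.1326 0.1329 0.1334 0.1334 0.1334 0.1336 0.1324 0.1312]
line px [[235.7776 153.    ]
 [235.7519 154.    ]
 [235.757  155.    ]
 [235.7519 156.    ]
 [235.736  157.    ]
 [234.3726 184.    ]
 [234.1836 185.    ]
 [234.0401 186.    ]
 [233.8856 187.    ]
 [232.79   213.    ]
 [232.8182 214.    ]
 [232.8037 215.    ]
 [232.7408 216.    ]]
line fit y=kx+c [-0.0385  0.1561] 0.00028653866263039665 13 at .42,.56,.70 [0.1399 0.1345 0.1291]
```

```bash
python3 - <<'E'
from gap import *
im=cv2.imread("pics/t5r.png").astype(float); g=im[...,2]
h=255-g
B=edges(h,range(140,222),130,150) ; B=B[B[:,0]>131]
W=pt("top",B,.08); k,e,n=fit(W[:,[1,0]]); print("back y=kx+c",k,"deg",np.degrees(np.arctan(k[0])),e,n)
th=np.arctan(k[0]); c=k[1]-.3/np.cos(th); print("front predicted by 300mm: at .42,.44,.56,.70",k[0]*np.array([.42,.44,.56,.7])+c)
# top side edge: transpose
gt=(255-g).T
S=edges(gt,range(150,225),128,146); W=pt("top",S[:,::-1],.08); k2,e2,n2=fit(W[:,:2]); print("far side x=ky+c deg",-np.degrees(np.arctan(k2[0])),e2,n2)
S=edges(g.T,range(145,230),220,240); W=pt("top",S[:,::-1],.08); k2,e2,n2=fit(W[:,:2]); print("near side deg",-np.degrees(np.arctan(k2[0])),e2,n2)
for r in(141,143,145,147,149): print(r,im[r,228:248,2].astype(int))
# side view: edge strip and line
s=cv2.imread("pics/s5r.png").astype(int)
print("side col profiles"); 
for c in(236,240,244): print(c,s[178:194,c,1])
E
```

```text
back y=kx+c [-0.0517  0.4572] deg -2.958383783985944 0.00024621594716093983 82
front predicted by 300mm: at .42,.44,.56,.70 [0.1351 0.134  0.1278 0.1206]
far side x=ky+c deg -2.902399179305984 0.000384337726584378 75
near side deg -2.930075752569575 0.00035052140831395205 85
141 [107 106 105 108 106 107 106 106 107 107 110 115 130 144 149 150 142 130
 118 113]
143 [107 106 107 106 105 106 107 107 106 105 105 114 136 158 168 168 168 168
 168 166]
145 [105 105 107 106 108 107 108 107 107 104  98  93 114 145 163 169 169 171
 169 169]
147 [106 106 107 108 108 106 107 105 105 105  94  88 105 138 161 168 168 169
 170 170]
149 [109 107 107 110 107 107 108 107 108 105 101 114 140 158 166 169 170 169
 169 169]
side col profiles
236 [ 63  65  66  65  64  66  62  66  53  31  29  31  85 104  96  88]
240 [ 68  65  67  65  67  65  65  50  26  31  34  98 134 142 138 138]
244 [120  86  52  51  61  70  50  27  29  32 106 139 139 138 143 139]
```

```bash
cat > side.py <<'E'
from gap import *
def run(nm,lcols,lf):
    g=cv2.imread(nm).astype(float)[...,1]; E=[]
    for c in range(233,243):
        p=g[170:195,c]; x=np.arange(0,24,.05); q=np.interp(x,range(25),p); i=np.argmin(q[200:])+200
        m=(np.median(q[:160])+q[i])/2; j=np.where(q[:i]>m)[0][-1]; E.append((c,170+x[j]))
    E=np.array(E); W=pt("side",E,.08); print("edge",W[:,:2].mean(0)); ey=W[:,1]+.0517*(W[:,0]-.56); print("edge y at .56 (riser slope)",ey.mean(),ey.std())
    D=dips(g.T,lcols,lf,3); L=pt("side",D[:,::-1],.088); k,e,n=fit(L[:,[1,0]]); print("line slope",k[0],"y(.45,.56)",np.polyval(k,[.45,.56]),"std",e,n)
    print("GAP at .46: ",np.polyval(k,.46)-(ey.mean()-.0517*(.46-.56)))
E
python3 - <<'E'
from side import *
# line in crop (262,300)->(480,240): px slope
run("pics/s5r.png",list(range(250,256))+list(range(275,283)),lambda c:180-60/218*(c-245.5))
t=cv2.imread("pics/t5r.png"); 
for r in(221,223,225,227,229): print(r,t[r,228:242,2])
from scipy.spatial.transform import Rotation
E
```

```text
edge [0.4349 0.1411]
edge y at .56 (riser slope) 0.13460658955426988 0.013391624129253819
line slope -0.08063722211578242 y(.45,.56) [0.1439 0.1351] std 0.002767371679914228 14
GAP at .46:  0.003341872902492299
221 [110 112 113 112 113 115 124 142 161 168 170 170 171 169]
223 [112 112 112 111 110 110 123 146 164 167 169 169 170 169]
225 [112 113 112 111 111 111 125 149 164 169 168 169 169 169]
227 [112 111 113 111 110 110 125 151 164 168 169 169 168 169]
229 [113 113 112 113 108  97  99 128 153 166 169 170 170 169]
```

Riser slope is -2.95° and the line's is about -2.2°, leaving a mid gap of about 7 mm. I'll pull 5.5 mm more while turning 0.013 rad, then remeasure.

```bash
python3 -m creep '[[0,-0.0005,0.0002,0.001,0.005],[0,-0.0015,0.0003,0.004,0.005],[0,-0.0025,0.0004,0.007,0.005],[0,-0.0035,0.0004,0.01,0.005],[0,-0.0045,0.0004,0.012,0.005],[0,-0.0055,0.0004,0.013,0.005],[0,-0.0055,0.0004,0.013,0.005],[0,-0.0055,0.0004,0.013,0.005]]' 100
python3 - <<'E'
from gap import *
T=np.mean([env.grab_frame("top") for _ in range(6)],0);S=np.mean([env.grab_frame("side") for _ in range(6)],0)
np.savez("f6.npz",T=T,S=S)
g=T[...,2]; E1=edges(g,[142,143,144],230,250);E2=edges(g,range(220,228),226,246)
W=pt("top",np.r_[E1,E2],.08); k,e,n=fit(W[:,[1,0]]); print("edge",W[:,:2],k,e,n)
g=T[...,1]
f=lambda r:131.7+(426-13*((r-115)*4-150)/258)/4
D=dips(g,list(range(153,158))+list(range(184,188))+list(range(213,217)),f,3)
L=pt("top",D,.088); k2,e,n=fit(L[:,[1,0]]); print("line",k2,e,n,D[:,0]); x=np.array([.45,.55,.65]); print("gap",np.polyval(k2,x)-np.polyval(k,x))
for r in(155,186,215): print(r,T[r,228:242,1].round())
s=S[...,1]
for c in(232,236,240,244,248,252,256,260,270,278,284,290): 
    r0=int(183-60/218*(c-245.5)); print(c,r0-6,s[r0-6:r0+12,c].round().astype(int))
E
```

```text
time: 20.98
ee_pos: [0.5467, -0.0327, 0.1172]
tool_rot: [-3.141, 0.0, 3.09]
force: [-0.5, 2.0, -1.3]
opening: 0.0093
grasp_force: 103.0
edge [[0.6862 0.1214]
 [0.6831 0.1201]
 [0.68   0.1186]
 [0.451  0.1327]
 [0.4481 0.1327]
 [0.4451 0.1329]
 [0.4422 0.1332]
 [0.4392 0.1331]
 [0.4363 0.1334]
 [0.4334 0.1334]
 [0.4304 0.1336]] [-0.0539  0.1569] 0.0006655626741386573 11
line [-0.0469  0.1552] 0.00033400148723855474 13 [237.9872 237.8845 237.7884 237.7693 237.7924 236.1479 236.0676 235.877
 235.6104 234.5205 234.4458 234.4114 234.2865]
gap [0.0015 0.0022 0.0029]
155 [155. 155. 154. 154. 154. 154. 154. 154. 149. 138. 131. 144. 152. 154.]
186 [154. 154. 154. 154. 154. 154. 150. 140. 132. 143. 155. 159. 159. 159.]
215 [153. 153. 153. 153. 151. 143. 131. 132. 146. 152. 153. 153. 153. 153.]
232 180 [64 65 65 66 64 67 64 42 28 37 40 40 41 42 42 41 40 38]
236 179 [ 64  66  65  67  65  66  68  49  28  28  28  81 107  97  89  90  91  79]
240 178 [ 65  65  66  68  65  66  66  47  28  27  29  96 134 140 139 139 140 141]
244 177 [121  96  69  62  62  66  66  48  30  27  30 107 140 139 139 140 140 140]
248 176 [136 136 135 114  78 109 127 107  79  56  51 112 140 139 140 142 139 139]
252 175 [129 137 134 116  75 107 134 135 134 133 131 132 134 126  98  79  92 117]
256 174 [ 66  64  87  99 104 124 133 134 135 127 125 130 132 132 131 131 132 132]
260 173 [ 65  66  86  98 110 129 135 134 135 135 122 122 131 133 134 136 125 116]
270 170 [ 63  64  77 115  96 115  94  25  44  98 130 124 121 133 132 128 136 144]
278 168 [136 136 134 134 106 119 142 135 128 124 132 119 122 136  88   6   1  95]
284 166 [ 90 104 129 136 100  92 124 134 132 132 134 127 133 141 144 142 135 128]
290 164 [ 94  65  65  82 105  86 116 136 128 127 131 130 125 127 126 130 132 129]
```

```bash
python3 - <<'E'
from h import *
E=pt("side",[(232,186.9),(236,186.05),(240,185.0),(244,184.05)],.08);L=pt("side",[(248,180.0),(252,179.05),(278,172.35),(284,170.55),(290,168.95)],.088)
print(E[:,:2].round(4),L[:,:2].round(4))
e=(E[:,1]+.0517*E[:,0]).mean(); print("gap side",(L[:,1]+.0517*L[:,0]-e).round(4))
# top: clean rows, parabola/centroid
T=np.load("f6.npz")["T"][...,1]; P=[]
for r in list(range(152,159))+list(range(212,217)):
    i=230+np.argmin(T[r,230:242]); a=T[r,i-2:i+3]; w=np.clip(np.median(T[r,228:242])-a-1,0,None); P.append(((np.arange(i-2,i+3)*w).sum()/w.sum(),r))
L=pt("top",P,.088); print(np.c_[L[:,:2],L[:,1]-(.1343-.0517*(L[:,0]-.435)),L[:,1]-(.1333-.0517*(L[:,0]-.435))].round(4))
E
```

```text
[[0.4173 0.1356]
 [0.4277 0.1343]
 [0.4385 0.1338]
 [0.4491 0.1329]] [[0.4611 0.134 ]
 [0.4719 0.1331]
 [0.5449 0.1294]
 [0.5628 0.1295]
 [0.5804 0.1289]]
gap side [0.0013 0.0009 0.001  0.0021 0.0023]
[[6.534e-01 1.246e-01 1.500e-03 2.500e-03]
 [6.503e-01 1.246e-01 1.400e-03 2.400e-03]
 [6.473e-01 1.248e-01 1.500e-03 2.500e-03]
 [6.442e-01 1.251e-01 1.600e-03 2.600e-03]
 [6.412e-01 1.251e-01 1.400e-03 2.400e-03]
 [6.381e-01 1.252e-01 1.400e-03 2.400e-03]
 [6.351e-01 1.252e-01 1.200e-03 2.200e-03]
 [4.737e-01 1.327e-01 4.000e-04 1.400e-03]
 [4.708e-01 1.330e-01 5.000e-04 1.500e-03]
 [4.678e-01 1.332e-01 6.000e-04 1.600e-03]
 [4.649e-01 1.333e-01 5.000e-04 1.500e-03]
 [4.620e-01 1.337e-01 8.000e-04 1.800e-03]]
```

All measures agree: the gap is about 1.2 mm at one end and 2.1 mm at the other. The last correction is 1.6 mm with 0.005 rad, then I'll check everything.

```bash
python3 -m creep '[[0,-0.0005,0,0.002,0.005],[0,-0.001,0,0.004,0.005],[0,-0.0016,0,0.005,0.005],[0,-0.0016,0,0.005,0.005],[0,-0.0016,0,0.005,0.005],[0,-0.0016,0,0.005,0.005]]'
python3 - <<'E'
from h import *
Tc=np.mean([env.grab_frame("top") for _ in range(4)],0);S=np.mean([env.grab_frame("side") for _ in range(4)],0)
T=Tc[...,1]; P=[]
for r in list(range(152,159))+list(range(212,217)):
    i=230+np.argmin(T[r,230:242]); a=T[r,i-2:i+3]; w=np.clip(np.median(T[r,228:242])-a-1,0,None); P.append(((np.arange(i-2,i+3)*w).sum()/w.sum(),r))
L=pt("top",P,.088); g=L[:,1]-(.1338-.0517*(L[:,0]-.435)); print("top gap far,near",g[:7].mean().round(4),g[7:].mean().round(4))
s=S[...,1]; Q=[]
for c,r in((248,180.4),(252,179.4),(278,172.8),(284,171)):
    r=int(round(r)); a=s[r-2:r+4,c]; w=np.clip(np.percentile(a,90)-a-3,0,None); Q.append((c,((np.arange(r-2,r+4))*w).sum()/w.sum()))
L=pt("side",Q,.088); e=.1342+.0517*.4331; print("side gap",(L[:,1]+.0517*L[:,0]-e).round(4),np.round(Q,2)[:,1])
print(env.sense()["force"],env.sense()["wrist_torque"])
cv2.imwrite("pics/s7.png",np.clip(cv2.resize(S[90:410,170:470],None,fx=1.87,fy=1.87)*1.5,0,255).astype(np.uint8))
E
```

```text
time: 22.32
ee_pos: [0.5467, -0.0341, 0.1172]
tool_rot: [3.142, -0.0, 3.085]
force: [-0.6, 2.9, -2.4]
opening: 0.009
grasp_force: 103.0
top gap far,near -0.0002 0.0002
side gap [-0.0041 -0.0005 -0.0004 -0.0002] [181.31 179.4  172.67 171.08]
[-0.98977234  3.36128458 -1.89651913] [0.71365079 0.17876163 0.18656182]
```

View pics/s7.png

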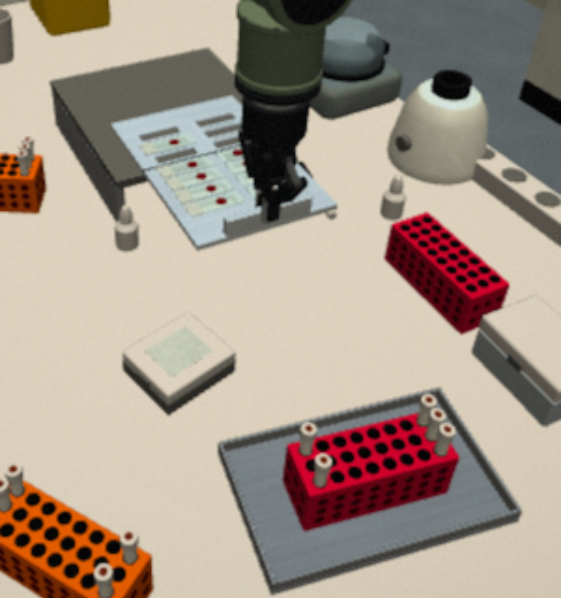

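The rack stands upright inside the tray, at about (370,465), and the bystanders are where they were. The line lies on the riser edge at about (150,175), within 0.5 mm. The board is level and the gripper carries about 2 N. Letting it settle, then handing in.

```bash
python3 -m creep '[[0,0,0,0,0.005],[0,0,0,0,0.005],[0,0,0,0,0.005],[0,0,0,0,0.005]]' && python3 -c "
from workcell import env
print(env.sense()['joint_velocities']); print(env.sign_off())"
```

```text
time: 23.22
ee_pos: [0.5467, -0.0341, 0.1172]
tool_rot: [-3.142, 0.0, 3.085]
force: [-0.9, 3.0, -1.7]
opening: 0.0095
grasp_force: 103.0
[ 0.00147907  0.00125526  0.00010322 -0.00014894  0.00035526 -0.0009306
 -0.00037183]
the job is handed in; nothing more can be done
None
```

The job was handed in at about 23 s: the rack is upright and released in the spill tray, and the board is held level and still with its line over the riser's front edge to within about 0.5 mm by my camera measurements; no verdict was returned.

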